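# Load the vibratory finisher with its stop latched, close it up and reset the stop

## Robot

A 6-joint arm with a two-finger parallel gripper is mounted at the origin on the work surface; the furniture and walls round the work are solid. World frame = base frame: x ahead of the robot, y to its left, z up, the work surface at z = 0. Lengths are in mm, angles in rad, forces in N, time in s.
With the tool pointing down it reaches from about 275 to 750 mm from the base axis. Payload 10.2 kg.
Tool frame: the origin (TCP) lies between the finger pads; the fingertips stand 22 mm ahead of it and the grasp point (between the pads) lies 3 mm ahead of it (ctrl.nose_length is the distance from the TCP to the fingertips, in mm); y points along the fingers, z is the direction in which the jaws open and shut, and the axes are right-handed (so a half turn about y gives the same grasp; the last joint's range is limited). The gripper opens to 85 mm and grips with 20 to 120 N. Pads are 22 mm wide; open, the fingers measure 114 mm over their backs; the gripper's body (76 mm by 85 mm) begins 54 mm behind the grasp point. The pads swing forward as they close: fully open they stand 13 mm farther back than shut.
Start: joints at [-1.325, 0.313, 1.498, -0, 1.331, -0.223], TCP at [237.192, -468.37, 219.794] pointing down, gripper open.
Joint ranges: [-2.94, 2.94], [-0.97, 2.17], [0.19, 2.56], [-1.23, 4.37], [0.02, 3.11], [-2.88, 2.88]. Speed limits (rad/s): [2.39, 2.39, 3.01, 3.14, 3.14, 3.14].

## Interface

Orientations are given as a unit quaternion [w, x, y, z].
In Python, from rig import ctrl, eyes, models gives the robot as it stands.
- The arm moves only by the shell command python3 -m crank 'ROWS' [FORCE]. ROWS is JSON, a list of rows, each an object with "dp": the shift along the tool's x, y, z in mm, a list of three; "roll": the turn about the tool's y in rad; "gripper": the closure in counts, from 0 (fully open) to 255 (shut). A call has 1 to 10 rows; each row is the pose to reach, as a shift and turn from the pose commanded when the call began, along the tool's axes at that moment; what a row does not reach only later rows make up. A row lasts 1/12 s, in which the tool goes at most 41.7 mm and 7.16 degrees, less where a joint would pass 70% of its speed; a pose out of reach is approached as far as the arm can. A call with a gripper value outside its range is refused whole. The fingers move at their own pace and stop on an object; FORCE is the grip in N (left out, the last holds). Time passes only in rows, so rows that repeat a pose let the fingers close. It gives the time, the measured TCP pose, the force and the opening at its end, in the units of the state.
- ctrl.sense(): the state, without advancing time (a new reading comes with each control period).
- eyes.capture(name): name is "side" or "top"; returns a dict with "color" (420x560x3 uint8, red, green, blue), "fx", "fy", "cx", "cy" (pixels), "R" (3x3) and "t" (3): a world point X has camera coordinates R X + t. Camera axes: x right, y down, z forward; pixel columns grow to the right and rows downward; lengths in mm; the calibration is good to about 2 mm. A picture is of the moment at which its call begins. There is no depth.
- ctrl.finish_job(): hands the job in, once; it reports no verdict.
Trained networks look in a picture, given as the dict that the camera call returned (one of the last four; its "shot" number tells which), for a name from the list of things; names that differ only in an ending like _2 or _b are one class to them, and where a whole thing is asked for, a point or a joint stands for the part that bears it (a point fixed in the world has none). Each returns a list of dicts, best first, with "confidence" (0 to 1); they miss things now and then, are a little off and sometimes report something else, mostly with a low value. They report only what shows in the picture. A call takes as long as a camera call. They do not tell look-alikes from the thing itself.
- models.spot_in(picture, label): "extent" ([centre column, centre row, width, height] in pixels, round what is visible of it).
- models.spot_point(picture, label): "centre" ([column, row] in pixels: a listed point, or the origin of a listed thing).
The state is a dict: "time_s": time; "joints": joint angles; "dq": joint speeds; "tau": joint torques, N m; "eef_pos": TCP position; "ee_rot": TCP orientation; "force": force on the tool from outside, world axes, zero at the start; "wrist_torque": the same for the moment, N m; "grip_width": opening from 0.0 (shut) to 1.0 (fully open).
Only numpy, scipy, OpenCV 4.12 (cv2) and the standard library are available. Lean on these libraries where they do the work, as an engineer would, in place of code of your own. Each camera call takes 0.05 s, during which the arm holds its last target. There are 200 camera calls.

## Task

Load the vibratory finisher for its next run: first press its emergency stop button down until it latches, then put every channel piece and flat bar offcut that lies on the bench into the tub, shut the lid, and swing the hold-down clamp fully down onto the lid. Only when it is closed and clamped, twist the stop button clockwise so that it pops up again; it must stay latched until then. Leave the paste tin where it stands.

Things in the scene. Friction and masses are not known exactly. Their poses are not given: they have to be found in the camera images.
- channel_a_mid (a point): a bright folded steel channel piece, 105 long, 37 wide and 26 high, U-shaped, standing open side up on the bench (walls 4 thick); may be absent in a start (then None). The point is its centre, half-way up (13 above its underside); local y runs along its length, local z up out of the open side
- channel_b_mid (a point): another, the same as channel_a
- flat_a_mid (a point): a flat steel bar offcut with two drilled holes, 110 long, 40 wide and 8 thick, lying flat; may be absent in a start (then None). The point is its centre, half-way up (4 above its underside); local y runs along its length, local z is up
- flat_b_mid (a point): another, the same as flat_a
- stop_top (a point): centre of the top of the red mushroom head of the emergency stop, 110 above the bench when up. The head is a cylinder 44 in diameter and 24 high (its underside 16 above the station when up, 6 to 7 when latched), on a fixed grey station 84 x 84 and 70 high. Local z is up
- stop_press (a joint): how far the mushroom head is pushed down (m): 0 up, 0.009 to 0.010 latched, 0.012 at the lower stop. A spring holds it up; it takes 6 to 8 N to press it to the lower stop (touching it can give a short force peak of over 15 N, so a force stop may halt half-way: go on until it reads over 0.011). Beyond 0.010 a hidden latch catches it and it stays at 0.009 to 0.010 when let go
- stop_turn (a joint): how far the mushroom head is twisted clockwise seen from above (rad): 0 at rest, stop at 1.0; a light spring (0.06 N m) brings it slowly back. Turned beyond about 0.5 the latch lets go and the spring lifts the head once the grip is opened (a gripped head stays down until it is let go)
- tub_in (a point): centre of the inner floor of the finisher's open steel tub, 51 above the bench. Inner room 138 along local x, 252 along local y, 55 deep to the rim (walls 6 thick, rim 106 above the bench). Local z up; local +x points to the lid hinge on the far side, local +y to the clamp
- lid (a joint): angle of the tub's lid (rad): 0 shut, opening upward to 1.9; it stays where it is left (stiff hinge, about 2 N at the free edge). It starts standing open
- lid_hinge (a point): middle of the lid's hinge line, along the far rim of the tub (106 above the bench). The lid is a plate 150 from hinge to free edge, 264 wide, 8 thick, its underside on the hinge line; local x points away from the free edge, local y runs along the hinge, local z out of the lid's outer face; the frame turns with the lid. A round black knob stands 35 high on the outer face, 30 from the free edge, at mid width
- lid_edge (a point): middle of the lid's free edge, on the outer face (the upper face when shut)
- clamp (a joint): angle of the hold-down clamp (rad): 0 lying flat on the shut lid, up to 1.9 swung up and outward; it stays where it is left (about 2 N at its grip). It starts standing up
- clamp_hinge (a point): pivot of the hold-down clamp, 122 above the bench, on a bracket at the tub's local +y side, 150 from the tub's middle. The clamp is a steel bar 100 long, 17 wide and 10 to 18 thick about the line through the pivot, with a black grip on its outer 34; local -y points along the bar from the pivot, local z out of its upper face; the frame turns with the clamp
- clamp_grip (a point): centre of the clamp's black grip, 80 from the pivot
- paste_tin: round tin, 72 in diameter, 49 high; bystander. The origin is the centre of its underside
Things that resemble listed ones, but are neither listed nor needed, are in the scene too. Leave any black look-alike of the part that bears flat_a_mid alone.

How it is judged:
By the outcome, as a careful person would: the job done as asked, in the order asked, and still so for the second after the job is handed in, with the robot touching nothing.
Of channel_a, channel_b, flat_a, flat_b only 2 to 4 are there at a start; the rules pass over those that are not, and their reading is None.
At some moment in a run one of channel_a, channel_b, flat_a, flat_b may be knocked a few centimetres aside while the robot is not near it.
Once in a run the grip may slacken for a moment while it holds something.
It also fails if it takes over 210 s, if anything falls off the work surface, if the arm or the gripper's body presses on something with over 40 N, if the wrist force passes 120 N, or if a joint passes its speed limit or range.

## Working session

There is one attempt and no reset: what is moved stays moved. The work goes in short steps, Python scripts to look and compute and a shell command to move; the robot and the scene stay as the last step left them, time stands still between calls to the robot, and variables do not carry over. Pictures are saved under pics/ and viewed, about 12 in all and at most 16, crops included, and the job is handed in when it is done.

```bash
ls; mkdir -p pics
cat > h.py <<'E'
import numpy as np, cv2
from rig import ctrl, eyes, models
from scipy.spatial.transform import Rotation as Rn
def cap(n,f=None):
    p=eyes.capture(n)
    if f: cv2.imwrite('pics/'+f,cv2.cvtColor(p['color'],cv2.COLOR_RGB2BGR))
    return p
def ray(p,uv):
    R=np.array(p['R']);t=np.array(p['t']);c=-R.T@t
    d=R.T@np.array([(uv[0]-p['cx'])/p['fx'],(uv[1]-p['cy'])/p['fy'],1]);return c,d
def onz(p,uv,z):
    c,d=ray(p,uv);return c+d*(z-c[2])/d[2]
def proj(p,X):
    x=np.array(p['R'])@np.array(X)+np.array(p['t']);return [p['fx']*x[0]/x[2]+p['cx'],p['fy']*x[1]/x[2]+p['cy']]
def tri(p,u,q,v):
    c1,d1=ray(p,u);c2,d2=ray(q,v)
    s=np.linalg.lstsq(np.c_[d1,-d2],c2-c1,rcond=None)[0]
    a=c1+s[0]*d1;b=c2+s[1]*d2;return (a+b)/2,np.linalg.norm(a-b)
def pose():
    s=ctrl.sense();q=s['ee_rot'];R=Rn.from_quat([q[1],q[2],q[3],q[0]]).as_matrix()
    return np.array(s['eef_pos']),R,s
def dp(X):
    p,R,s=pose();return R.T@(np.array(X)-p)
E
python3 - <<'E'
from h import *
np.set_printoptions(precision=1,suppress=True)
a=cap('top','t0.png');b=cap('side','s0.png')
for n,z in [('channel_a_mid',13),('flat_a_mid',4),('stop_top',110),('tub_in',51),('lid_hinge',106),('lid_edge',None),('clamp_hinge',122),('clamp_grip',None),('paste_tin',0)]:
    for nm,p in (('top',a),('side',b)):
        for r in models.spot_point(p,n):
            if r['confidence']>.2: print(n,nm,np.array(r['centre']),round(r['confidence'],2), onz(p,r['centre'],z) if z is not None else '')
p,R,s=pose();print(p,R,s['grip_width'],s['force'])
for P in (a,b): print(-np.array(P['R']).T@P['t'],P['fx'])
E
```

```text
pics
flat_a_mid top [408.8 212.9] 0.8 [ 358.2 -320.7    4. ]
flat_a_mid top [386.2 256.9] 0.52 [ 231.8 -256.9    4. ]
flat_a_mid side [275.4 310.8] 0.77 [ 236.8 -255.     4. ]
flat_a_mid side [332.1 314. ] 0.65 [ 356.6 -316.9    4. ]
stop_top top [169.  175.1] 0.64 [446.1 341.9 110. ]
stop_top side [242.9 216.1] 0.73 [253.7  57.6 110. ]
tub_in top [266.  182.1] 0.78 [436.6  87.2  51. ]
tub_in top [167.4 173.7] 0.24 [456.3 362.   51. ]
tub_in side [299.6 217. ] 0.79 [441.3 102.   51. ]
lid_hinge top [265. 154.] 0.73 [506.3  88.4 106. ]
lid_edge top [264.6 130.3] 0.86 
clamp_hinge top [207.  176.2] 0.55 [443.3 238.8 122. ]
clamp_hinge side [276.1 175.5] 0.61 [430.4 278.1 122. ]
clamp_grip top [201.6 172.9] 0.55 
paste_tin top [200.1 224.7] 0.82 [315.8 277.5   0. ]
paste_tin side [242.2 216.1] 0.59 [309.1 275.9   0. ]
[ 237.2 -468.4  219.8] [[-0.9  0.   0.5]
 [-0.5 -0.  -0.9]
 [-0.  -1.   0. ]] 1.0003209931558648 [ 0.3  0.4 -0.4]
[ 318.    26.2 1309.9] 455.2988222242458
[  -97.2 -1269.4   781.7] 545.101776343469
```

View pics/t0.png

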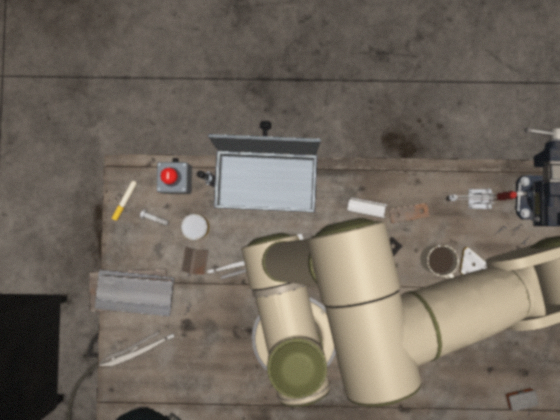

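View pics/s0.png

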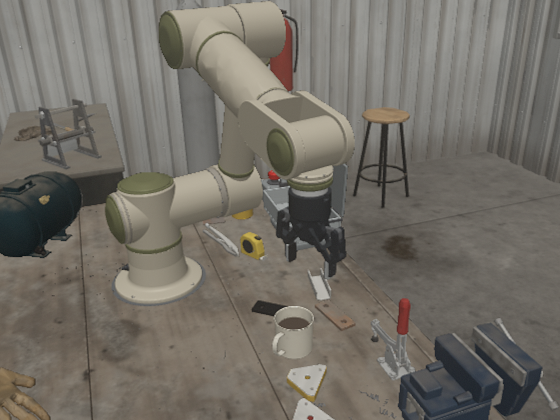

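The top view shows a white channel at (367,208) and a coppery flat at (408,212). A black look-alike bar is near (393,246), and the arm hides part of the bench. The stop is at (169,175), the tub at (266,182), the tin at (195,227) and a brown plate at (195,260). The side view shows the channel at (318,284), the flat at (335,316) and the black bar at (270,308).

Run:
```python
from h import *
np.set_printoptions(precision=3,suppress=True)
p,R,s=pose();print(R)
print(dp([360,-80,340]),R.T@(np.array([440,330,300])-[360,-80,340]))
```

```text
[[-0.892  0.     0.452]
 [-0.452 -0.    -0.892]
 [-0.    -1.     0.   ]]
[-285.033 -120.201 -290.992] [-256.61    39.992 -329.624]
```

```bash
python3 -m crank '[{"dp":[0,-60,0],"gripper":255},{"dp":[-285,-120,-290]},{"dp":[-285,-120,-290]},{"dp":[-285,-120,-290]},{"dp":[-285,-120,-290]},{"dp":[-285,-120,-290]},{"dp":[-285,-120,-290]},{"dp":[-285,-120,-290]},{"dp":[-285,-120,-290]},{"dp":[-285,-120,-290]}]' 40
python3 - <<'E'
from h import *
np.set_printoptions(precision=1,suppress=True)
print(dp([360,-80,340]),dp([440,330,300]),pose()[2]['joints'])
E
```

```text
[-285.  -120.2 -291. ] [-541.6  -80.2 -620.6] [-1.3  0.3  1.5  0.   1.3 -0.2]$[0]: bad value
```

```bash
python3 -m crank '[{"dp":[0,-60,0],"roll":0,"gripper":255},{"dp":[-285,-120,-290],"roll":0,"gripper":255},{"dp":[-285,-120,-290],"roll":0,"gripper":255},{"dp":[-285,-120,-290],"roll":0,"gripper":255},{"dp":[-285,-120,-290],"roll":0,"gripper":255},{"dp":[-285,-120,-290],"roll":0,"gripper":255},{"dp":[-285,-120,-290],"roll":0,"gripper":255},{"dp":[-285,-120,-290],"roll":0,"gripper":255},{"dp":[-285,-120,-290],"roll":0,"gripper":255},{"dp":[-285,-120,-290],"roll":0,"gripper":255}]' 40
python3 - <<'E'
from h import *
np.set_printoptions(precision=1,suppress=True)
print(dp([360,-80,340]),dp([440,330,300]),pose()[2]['joints'])
E
```

```text
time_s: 1.83
eef_pos: [348.7, -115.5, 333.0]
ee_rot: [-0.164, 0.164, -0.688, 0.688]
force: [0.9, -1.3, 0.2]
grip_width: 0.001
[-26.1  -7.  -26.6] [-282.5   32.9 -356.4] [-0.6 -0.1  1.7  0.   1.6  0.5]
```

```bash
python3 -m crank '[{"dp":[-270,30,-340],"roll":0,"gripper":255},{"dp":[-270,30,-340],"roll":0,"gripper":255},{"dp":[-270,30,-340],"roll":0,"gripper":255},{"dp":[-270,30,-340],"roll":0,"gripper":255},{"dp":[-270,30,-340],"roll":0,"gripper":255},{"dp":[-270,30,-340],"roll":0,"gripper":255},{"dp":[-270,30,-340],"roll":0,"gripper":255},{"dp":[-270,30,-340],"roll":0,"gripper":255},{"dp":[-270,30,-340],"roll":0,"gripper":255},{"dp":[-270,30,-340],"roll":0,"gripper":255}]'
python3 -m crank '[{"dp":[-30,0,-30],"roll":0,"gripper":255},{"dp":[-30,0,-30],"roll":0,"gripper":255},{"dp":[-30,0,-30],"roll":0,"gripper":255},{"dp":[-30,0,-30],"roll":0,"gripper":255}]'
python3 - <<'E'
from h import *
np.set_printoptions(precision=1,suppress=True)
a=cap('top','t1.png');b=cap('side','s1.png')
for n,z in [('channel_a_mid',13),('flat_a_mid',4),('stop_top',110),('tub_in',51),('lid_hinge',106),('lid_edge',None),('clamp_hinge',122),('clamp_grip',None),('paste_tin',0)]:
    for nm,p in (('top',a),('side',b)):
        for r in models.spot_point(p,n):
            if r['confidence']>.15: print(n,nm,np.array(r['centre']),round(r['confidence'],2), onz(p,r['centre'],z) if z is not None else '')
print(dp([446,342,200]),pose()[2]['joints'],pose()[0])
w=cv2.imread('pics/s1.png');cv2.imwrite('pics/s1c.png',cv2.resize(w[150:400,180:420],None,fx=2.4,fy=2.4))
E
```

```text
time_s: 2.67
eef_pos: [432.1, 292.1, 303.6]
ee_rot: [-0.165, 0.164, -0.688, 0.688]
force: [0.7, -0.6, 0.7]
grip_width: 0.003
time_s: 3.0
eef_pos: [445.4, 329.7, 303.6]
ee_rot: [-0.164, 0.164, -0.688, 0.688]
force: [0.3, 0.2, 0.3]
grip_width: 0.004
channel_a_mid top [268.1 184.2] 0.71 [434.2  82.9  13. ]
flat_a_mid top [386.7 256.1] 0.71 [ 234.1 -258.3    4. ]
flat_a_mid top [405.2 212.6] 0.57 [ 358.9 -310.5    4. ]
flat_a_mid side [332.9 315.6] 0.66 [ 355.7 -323.2    4. ]
flat_a_mid side [275.5 311. ] 0.65 [ 236.7 -255.9    4. ]
stop_top top [168.7 173.3] 0.71 [450.9 342.8 110. ]
stop_top side [275.2 172. ] 0.5 [447.6 336.8 110. ]
tub_in top [268.2 185.2] 0.95 [428.1  81.   51. ]
tub_in side [299.1 217.3] 0.56 [439.2 100.7  51. ]
lid_hinge top [263.9 156.2] 0.76 [500.4  91.2 106. ]
lid_hinge side [324.1 201.2] 0.84 [506.5  68.6 106. ]
lid_edge top [265.6 132.8] 0.87 
lid_edge side [331.1 148.6] 0.56 
lid_edge side [284.2 156.3] 0.55 
clamp_hinge top [208.9 177.2] 0.59 [440.7 233.7 122. ]
clamp_hinge side [282.3 177.9] 0.45 [441.8 251.  122. ]
clamp_grip top [203.1 176. ] 0.69 
clamp_grip top [199.2 225. ] 0.23 
clamp_grip side [284.8 153.9] 0.58 
clamp_grip side [323.6 201.7] 0.29 
clamp_grip side [329.7 149.9] 0.2 
paste_tin top [199.9 226. ] 0.71 [312. 278.   0.]
paste_tin side [243.3 216.8] 0.68 [311.  269.5   0. ]
[ -5.8 103.7 -10.4] [0.4 0.3 1.2 0.  1.6 1.5] [445.5 330.1 303.7]
```

View pics/t1.png

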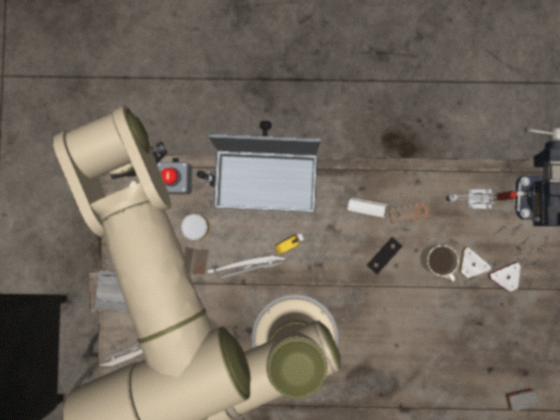

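View pics/s1c.png

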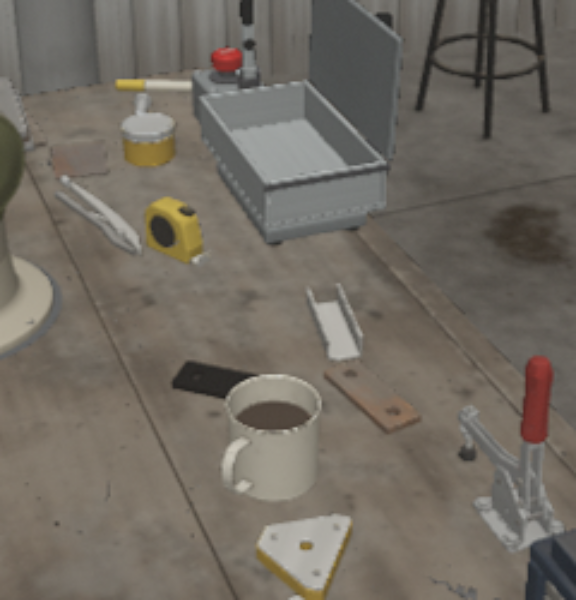

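The bench holds one channel at top (367,208) and one coppery flat at (408,212). Look-alikes:
- black bar at (384,256)
- brown plate at (197,262)
- long pale sheet at (135,292)
- grey block at (520,398)

None of these match the descriptions, and the bar is black. I press the stop first.

```bash
python3 -m crank '[{"dp":[-7,40,-8],"roll":0,"gripper":255},{"dp":[-7,80,-8],"roll":0,"gripper":255},{"dp":[-7,120,-8],"roll":0,"gripper":255},{"dp":[-7,145,-8],"roll":0,"gripper":255},{"dp":[-7,155,-8],"roll":0,"gripper":255},{"dp":[-7,160,-8],"roll":0,"gripper":255},{"dp":[-7,160,-8],"roll":0,"gripper":255},{"dp":[-7,160,-8],"roll":0,"gripper":255}]'
python3 - <<'E'
from h import *
np.set_printoptions(precision=1,suppress=True)
b=cap('side','s2.png');print(dp([448,340,132]),pose()[0])
w=cv2.imread('pics/s2.png');cv2.imwrite('pics/s2c.png',cv2.resize(w[120:220,230:350],None,fx=5,fy=5))
E
```

```text
time_s: 4.67
eef_pos: [449.0, 340.8, 145.4]
ee_rot: [0.165, -0.163, 0.688, -0.688]
force: [-0.5, -0.3, 0.5]
grip_width: 0.0
[ 1.3 13.6  0.2] [449.  340.8 145.6]
```

View pics/s2c.png

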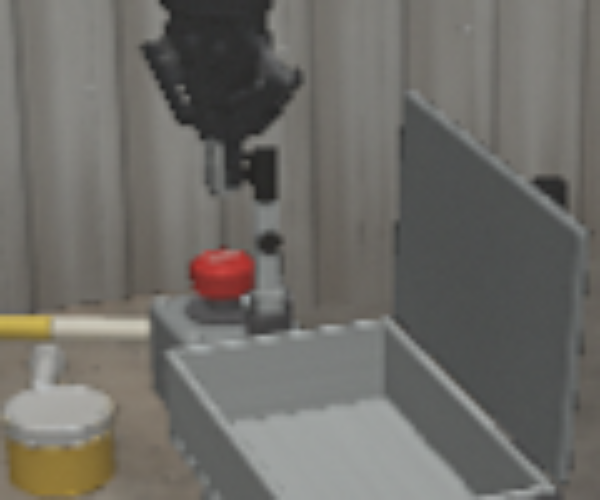

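Run:
```python
from h import *
np.set_printoptions(precision=1,suppress=True)
b=cap('side');t=cap('top','t2.png')
p,R,s=pose()
for X in ([449,341,124],[449,341,145],[448,340,110]): print(proj(b,X),proj(t,X))
A=[(r['centre'],r['confidence']) for r in models.spot_point(b,'stop_top')];B=[(r['centre'],r['confidence']) for r in models.spot_point(t,'stop_top')]
print(A,B)
for u,_ in A:
    for v,_ in B: print(tri(b,u,t,v))
w=cv2.imread('pics/t2.png');cv2.imwrite('pics/t2c.png',cv2.resize(w[110:270,110:440],None,fx=2.4,fy=2.4))
```

```text
[np.float64(275.05387470579836), np.float64(167.59587969181737)] [np.float64(167.9760895401292), np.float64(173.42523291528886)]
[np.float64(274.8741500867473), np.float64(161.67498831877887)] [np.float64(165.8386654911625), np.float64(172.4988017114597)]
[np.float64(274.989762649101), np.float64(171.6553893028049)] [np.float64(169.7266950580423), np.float64(174.40578713659832)]
[([274.2, 170.8], 0.5)] [([167.4, 174.7], 0.37)]
(array([447.1, 345.8, 111.1]), np.float64(0.2589921734845091))
```

View pics/t2c.png

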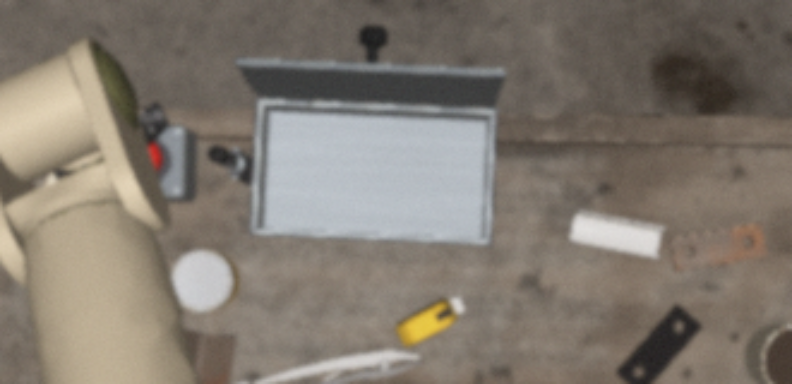

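```bash
python3 -m crank '[{"dp":[-1,5,-1],"roll":0,"gripper":255},{"dp":[-1,10,-1],"roll":0,"gripper":255},{"dp":[-1,13,-1],"roll":0,"gripper":255},{"dp":[-1,16,-1],"roll":0,"gripper":255},{"dp":[-1,18,-1],"roll":0,"gripper":255},{"dp":[-1,20,-1],"roll":0,"gripper":255},{"dp":[-1,20,-1],"roll":0,"gripper":255}]'
python3 -c "
from h import *
print(ctrl.nose_length)
b=cap('side','s3.png');w=cv2.imread('pics/s3.png');cv2.imwrite('pics/s3c.png',cv2.resize(w[120:220,230:350],None,fx=5,fy=5))"
```

```text
time_s: 5.5
eef_pos: [448.5, 341.6, 123.2]
ee_rot: [-0.164, 0.164, -0.688, 0.688]
force: [-0.6, -0.4, 0.1]
grip_width: -0.002
22.0
```

View pics/s3c.png

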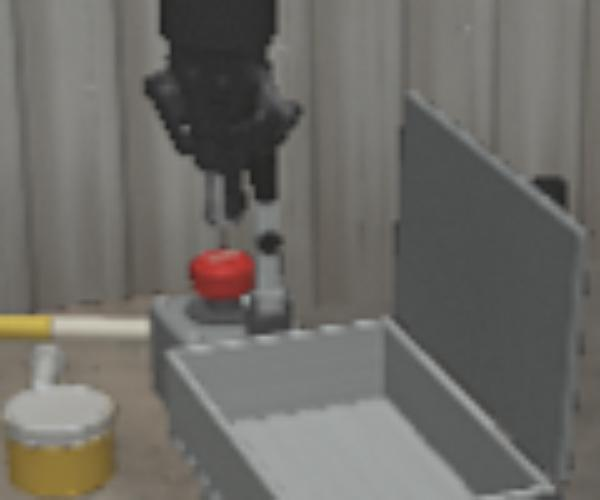

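```bash
python3 -m crank '[{"dp":[0,3,0],"roll":0,"gripper":255},{"dp":[0,6,0],"roll":0,"gripper":255},{"dp":[0,8,0],"roll":0,"gripper":255},{"dp":[0,8,0],"roll":0,"gripper":255},{"dp":[0,8,0],"roll":0,"gripper":255}]'
python3 -c "
from h import *
b=cap('side','s3.png');w=cv2.imread('pics/s3.png');cv2.imwrite('pics/s3c.png',cv2.resize(w[130:200,250:310],None,fx=8,fy=8,interpolation=cv2.INTER_CUBIC))"
```

```text
time_s: 5.97
eef_pos: [448.6, 341.7, 115.5]
ee_rot: [-0.164, 0.164, -0.688, 0.688]
force: [0.9, -0.1, -0.4]
grip_width: 0.001
```

View pics/s3c.png

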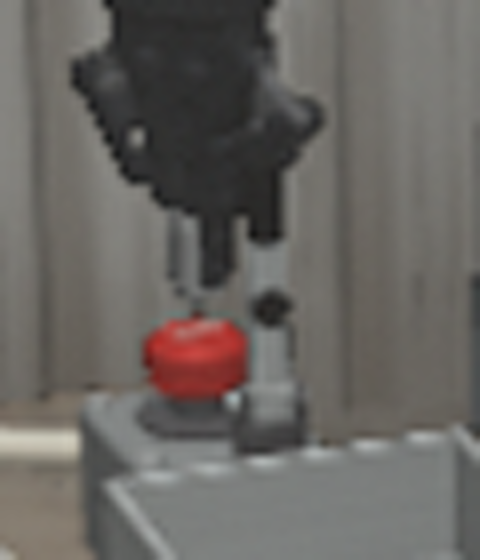

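Run:
```python
from h import *
np.set_printoptions(precision=1,suppress=True)
b=cap('side')
R=np.array([[-.892,0,.452],[-.452,0,-.892],[0,-1,0]])
P=np.array([237.2,-468.4,219.8])
for o in ([0,0,0],[0,22,0],[0,9,42],[0,9,-42],[0,9,57],[0,9,-57],[0,-51,0]): print(o,np.array(proj(b,P+R@o)))
p,R,s=pose()
for o in ([0,0,0],[0,22,0],[0,-51,0],[0,-51,40],[0,-51,-40]): print(o,np.array(proj(b,p+R@o)))
print(s['joints'],s['force'])
w=cv2.imread('pics/s0.png');cv2.imwrite('pics/s0c.png',cv2.resize(w[180:300,250:370],None,fx=4,fy=4))
```

```text
[0, 0, 0] [310.1 279.6]
[0, 22, 0] [310.1 289.4]
[0, 9, 42] [327.5 291.9]
[0, 9, -42] [293.5 275.7]
[0, 9, 57] [333.9 295. ]
[0, 9, -57] [287.8 273. ]
[0, -51, 0] [310.  256.1]
[0, 0, 0] [275.  169.8]
[0, 22, 0] [275.1 175.9]
[0, -51, 0] [274.5 155.4]
[0, -51, 40] [283.4 158.1]
[0, -51, -40] [265.9 152.8]
[0.4 0.5 1.5 0.  1.1 1.5] [-0.   0.3  0.2]
```

View pics/s0c.png

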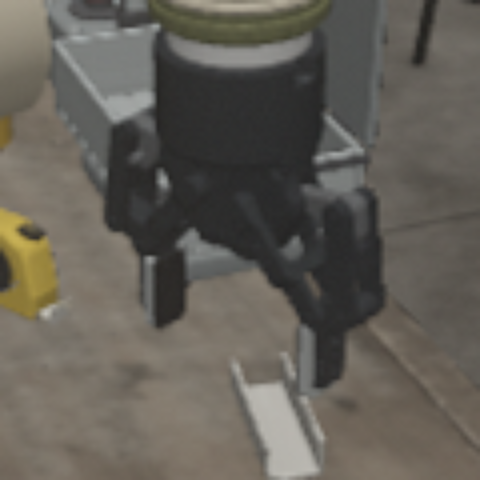

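The pictures show the real fingertips about 35 mm higher than the pose reading implies, and there is no contact force yet. I'll go down by force.

```bash
for i in 1; do python3 -m crank '[{"dp":[0,4,0],"roll":0,"gripper":255},{"dp":[0,8,0],"roll":0,"gripper":255},{"dp":[0,12,0],"roll":0,"gripper":255},{"dp":[0,14,0],"roll":0,"gripper":255},{"dp":[0,14,0],"roll":0,"gripper":255}]'; python3 -m crank '[{"dp":[0,2,0],"roll":0,"gripper":255},{"dp":[0,4,0],"roll":0,"gripper":255},{"dp":[0,4,0],"roll":0,"gripper":255}]';python3 -m crank '[{"dp":[0,2,0],"roll":0,"gripper":255},{"dp":[0,3,0],"roll":0,"gripper":255},{"dp":[0,3,0],"roll":0,"gripper":255}]'; done
python3 -c "
from h import *
b=cap('side','s4.png');w=cv2.imread('pics/s4.png');cv2.imwrite('pics/s4c.png',cv2.resize(w[130:200,250:310],None,fx=8,fy=8,interpolation=cv2.INTER_CUBIC))
m=w[:,:,2].astype(int)-w[:,:,1]>70
ys,xs=np.nonzero(m[140:200,250:310]);print(xs.min()+250,xs.max()+250,ys.min()+140,ys.max()+140)
w=cv2.imread('pics/s3.png');m=w[:,:,2].astype(int)-w[:,:,1]>70
ys,xs=np.nonzero(m[140:200,250:310]);print(xs.min()+250,xs.max()+250,ys.min()+140,ys.max()+140)
"
```

```text
time_s: 6.48
eef_pos: [448.3, 341.6, 101.0]
ee_rot: [-0.164, 0.165, -0.688, 0.688]
force: [0.3, 0.6, -0.1]
grip_width: -0.002
time_s: 6.73
eef_pos: [448.5, 341.6, 97.3]
ee_rot: [-0.164, 0.164, -0.688, 0.688]
force: [0.7, -0.1, -0.4]
grip_width: -0.002
time_s: 6.98
eef_pos: [448.7, 341.8, 94.8]
ee_rot: [0.164, -0.164, 0.688, -0.688]
force: [0.2, 0.6, 2.3]
grip_width: 0.001
268 280 171 179
268 280 170 178
```

```bash
python3 -m crank '[{"dp":[0,2,0],"roll":0,"gripper":255},{"dp":[0,4,0],"roll":0,"gripper":255},{"dp":[0,6,0],"roll":0,"gripper":255},{"dp":[0,6,0],"roll":0,"gripper":255}]'; python3 -m crank '[{"dp":[0,2,0],"roll":0,"gripper":255},{"dp":[0,4,0],"roll":0,"gripper":255},{"dp":[0,4,0],"roll":0,"gripper":255}]';python3 -m crank '[{"dp":[0,1,0],"roll":0,"gripper":255},{"dp":[0,1,0],"roll":0,"gripper":255}]';python3 -m crank '[{"dp":[0,1,0],"roll":0,"gripper":255},{"dp":[0,1,0],"roll":0,"gripper":255}]'
```

```text
time_s: 7.37
eef_pos: [448.6, 341.7, 88.7]
ee_rot: [0.164, -0.164, 0.688, -0.688]
force: [0.1, -0.8, -0.8]
grip_width: 0.003
time_s: 7.62
eef_pos: [448.7, 341.7, 84.7]
ee_rot: [0.164, -0.164, 0.688, -0.688]
force: [-3.0, -0.3, 6.6]
grip_width: -0.001
time_s: 7.78
eef_pos: [448.8, 341.8, 84.5]
ee_rot: [0.165, -0.164, 0.688, -0.688]
force: [-2.4, -1.2, 9.4]
grip_width: 0.002
time_s: 7.95
eef_pos: [448.9, 341.9, 84.3]
ee_rot: [0.165, -0.164, 0.688, -0.688]
force: [-5.4, -3.6, 16.1]
grip_width: -0.004
```

```bash
python3 -m crank '[{"dp":[0,0.5,0],"roll":0,"gripper":255},{"dp":[0,0.5,0],"roll":0,"gripper":255},{"dp":[0,-15,0],"roll":0,"gripper":255},{"dp":[0,-50,0],"roll":0,"gripper":255},{"dp":[0,-90,0],"roll":0,"gripper":255},{"dp":[0,-130,0],"roll":0,"gripper":255},{"dp":[0,-170,0],"roll":0,"gripper":255},{"dp":[0,-200,0],"roll":0,"gripper":0},{"dp":[0,-200,0],"roll":0,"gripper":0}]'
python3 -c "
from h import *
b=cap('side','s5.png');print(pose()[0])
for f in ('s1','s5'):
  w=cv2.imread(f'pics/{f}.png');m=w[:,:,2].astype(int)-w[:,:,1]>70
  ys,xs=np.nonzero(m[140:200,250:310]);print(ys.min()+140,ys.max()+140,ys.mean()+140,len(ys))
"
```

```text
time_s: 8.7
eef_pos: [450.1, 342.5, 288.9]
ee_rot: [0.168, -0.161, 0.689, -0.687]
force: [0.1, -0.9, -0.4]
grip_width: 0.274
[449.3831801  342.11181032 285.26182335]
170 178 174.22471910112358 89
172 181 176.6590909090909 88
```

The stop is latched: the head sits about 8.7 mm lower. Next I measure the parts and the tub.

Run:
```python
from h import *
np.set_printoptions(precision=1,suppress=True)
t=cap('top','t3.png');b=cap('side')
w=cv2.imread('pics/t3.png');hsv=cv2.cvtColor(w,cv2.COLOR_BGR2HSV)
def blob(m,seed,z,r=8):
    n,l,st,c=cv2.connectedComponentsWithStats(m.astype(np.uint8))
    i=min(range(1,n),key=lambda i:np.hypot(*(c[i]-seed))+(1e3 if st[i,4]<60 else 0))
    ys,xs=np.nonzero(l==i)
    pts=np.array([onz(t,(x,y),z)[:2] for x,y in zip(xs,ys)],np.float32)
    print(st[i],c[i],cv2.minAreaRect(pts)); 
blob(hsv[:,:,2]>165,(367,208),20)
for th in (60,75,90):
  blob((hsv[:,:,1]>th)&(hsv[:,:,0]<20),(409,212),8)
blob((hsv[:,:,2]>125)&(hsv[:,:,1]<40),(267,183),51)
for n in ('channel_a_mid','flat_a_mid','tub_in'):
  for nm,p in(('t',t),('s',b)):
    print(n,nm,[(np.array(r['extent']),r['confidence']) for r in models.spot_in(p,n) if n!='tub_in'][:3],[np.array(r['centre']) for r in models.spot_point(p,n)][:3])
print(hsv[205:222:2,386:432:3,1]);
c=w[140:280,190:450];cv2.imwrite('pics/t3c.png',cv2.resize(c,None,fx=3,fy=3,interpolation=cv2.INTER_CUBIC))
```

```text
[348 199  37  18 453] [366.2 207.5] ((371.584716796875, -195.61431884765625), (104.58447265625, 35.59968948364258), 79.47651672363281)
[404 202  28  19 321] [418.6 211.9] ((363.76226806640625, -343.5325927734375), (47.146263122558594, 76.90467834472656), 8.965614318847656)
[408 203  21  17 194] [420.4 211.2] ((364.1993713378906, -344.76300048828125), (41.211936950683594, 62.139591217041016), 10.29588508605957)
[416 204  12  10  60] [422.5 207.6] ((373.7468566894531, -357.37835693359375), (34.42885208129883, 21.339370727539062), 60.82839584350586)
[ 203  151  121  129 9696] [261.1 208.4] ((341.26898193359375, 90.8774185180664), (330.27142333984375, 354.88214111328125), 88.30085754394531)
channel_a_mid t [] []
channel_a_mid s [(array([328.9, 176.1,  39.2,  79.3]), 0.7)] [array([333. , 314.3])]
flat_a_mid t [(array([384.9, 254.5,  37. ,  33. ]), 0.88), (array([409.9, 213.1,  46.1,  18.4]), 0.58), (array([203.2, 175.9,  14.2,   9.1]), 0.35)] [array([407.3, 212.8]), array([382.2, 256.8])]
flat_a_mid s [(array([333.5, 316.7,  40. ,  28. ]), 0.74), (array([270.1, 306.4,  32.1,  12.3]), 0.69), (array([274.2, 177.5,  12.1,  10.8]), 0.24)] [array([335.2, 313.9]), array([276.2, 309.9])]
tub_in t [] [array([266.1, 180.5]), array([264.2, 131.3])]
tub_in s [] [array([299.7, 219.3])]
[[ 25  51  54  54  56  49  51  51  55  58  86 104 103  95  63  58]
 [ 37  58  55  54  55  50  53  46  53  62  93  98  95 104  77  56]
 [ 46  58  58  54  52  53  49  55  49  58  86  84  81 110  80  59]
 [ 53  64  53  56  57  51  51  54  51  63  84  82  60 107  78  56]
 [ 55  62  53  61  57  53  60  73  55  72  81  84  84  99  82  54]
 [ 57  58  61  56  51  52  55  68  61  71  90  96  86  86  79  56]
 [ 52  62  66  51  55  51  56  70  74  87  89  86  76  76  69  57]
 [ 52  54  62  51  52  52  57  72  73  76  64  57  56  52  55  56]
 [ 51  47  76  58  52  51  50  58  58  54  50  53  51  54  52  54]]
```

View pics/t3c.png

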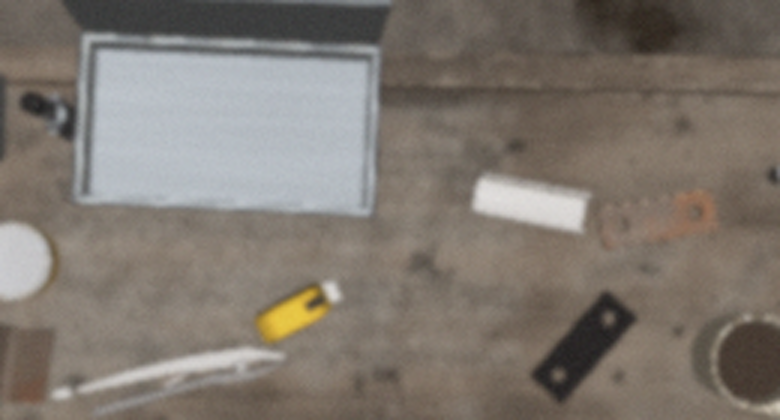

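Run:
```python
from h import *
np.set_printoptions(precision=2,suppress=True)
t=eyes.capture('top')
q=[onz(t,u,106)[:2] for u in [(217.3,152),(317,154.7),(314,211.3),(215,207.7)]]
print(np.array(q),np.mean(q,0))
q=np.array(q);e=q[0]-q[1];f=q[3]-q[2];print(np.degrees(np.arctan2(e[1],e[0])),np.degrees(np.arctan2(f[1],f[0])))
q=[onz(t,u,8)[:2] for u in [(390,209.3),(394,222.7),(425.3,203.3),(429,216.7)]];print(np.array(q),np.mean(q,0))
p,R,s=pose();print(R,dp([371,-196,230]),s['joints'])
```

```text
[[510.02 215.54]
 [506.27 -49.83]
 [355.74 -43.66]
 [361.53 218.63]] [433.39  85.17]
89.19149682948243 88.73470918447516
[[ 367.62 -266.1 ]
 [ 329.55 -277.68]
 [ 386.19 -366.54]
 [ 348.09 -377.14]] [ 357.86 -321.87]
[[-0.89 -0.    0.45]
 [-0.45  0.   -0.89]
 [ 0.   -1.   -0.  ]] [312.17  52.66 444.63] [0.44 0.37 1.26 0.   1.51 1.55]
```

```bash
python3 -m crank '[{"dp":[30,0,40],"roll":-0.1,"gripper":0},{"dp":[312,0,445],"roll":-0.22,"gripper":0},{"dp":[312,0,445],"roll":-0.34,"gripper":0},{"dp":[312,0,445],"roll":-0.46,"gripper":0},{"dp":[312,0,445],"roll":-0.58,"gripper":0},{"dp":[312,0,445],"roll":-0.7,"gripper":0},{"dp":[312,0,445],"roll":-0.82,"gripper":0},{"dp":[312,0,445],"roll":-0.918,"gripper":0},{"dp":[312,0,445],"roll":-0.918,"gripper":0},{"dp":[312,0,445],"roll":-0.918,"gripper":0}]'
python3 - <<'E'
from h import *
np.set_printoptions(precision=2,suppress=True)
p,R,s=pose();print(R,p,dp([371,-196,120]),s['joints'])
E
```

```text
time_s: 10.33
eef_pos: [395.0, -31.6, 283.1]
ee_rot: [-0.453, 0.453, -0.542, 0.543]
force: [0.9, 0.9, 1.3]
grip_width: 1.001
[[-0.18  0.    0.98]
 [-0.98 -0.   -0.18]
 [ 0.   -1.    0.  ]] [395.02 -31.59 283.11] [166.04 163.14   5.49] [-0.38 -0.02  1.72  0.    1.44 -0.2 ]
```

```bash
python3 -m crank '[{"dp":[40,0,4],"roll":0,"gripper":0},{"dp":[80,30,4],"roll":0,"gripper":0},{"dp":[120,70,4],"roll":0,"gripper":0},{"dp":[130,110,4],"roll":0,"gripper":0},{"dp":[130,150,4],"roll":0,"gripper":0},{"dp":[130,170,4],"roll":0,"gripper":0},{"dp":[130,170,4],"roll":0,"gripper":0},{"dp":[130,170,4],"roll":0,"gripper":0}]'
python3 - <<'E'
from h import *
np.set_printoptions(precision=2,suppress=True)
p,R,s=pose();print(R,p,dp([371,-196,120]),s['joints'])
b=cap('side','s6.png')
t=cap('top','t6.png')
w=cv2.imread('pics/s6.png')[200:350,230:400];v=cv2.imread('pics/t6.png')[140:290,300:470]
cv2.imwrite('pics/c6.png',np.hstack([cv2.resize(w,(400,353)),cv2.resize(v,(400,353))]))
E
```

```text
time_s: 11.0
eef_pos: [375.6, -158.5, 113.0]
ee_rot: [0.452, -0.452, 0.545, -0.543]
force: [0.1, 0.1, -0.1]
grip_width: 1.001
[[-0.18 -0.    0.98]
 [-0.98  0.   -0.18]
 [-0.   -1.   -0.  ]] [ 375.56 -158.5   112.96] [37.69 -7.09  2.38] [-0.69  0.19  1.97  0.    0.99 -0.5 ]
```

View pics/c6.png

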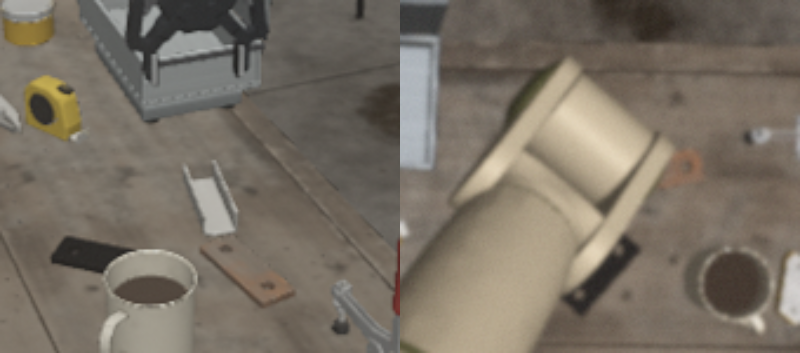

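The fingers straddle side pixel (313,233). The channel is at about (320,287) and hasn't moved.

Run:
```python
from h import *
b=eyes.capture('side')
for z in (104,127,140): print(z,proj(b,[375.6,-158.5,z]),proj(b,[375.6+41,-166,z]),proj(b,[375.6-41,-151,z]))
for X in ([371,-196,13],[371,-196,26]): print(proj(b,X))
```

```text
104 [np.float64(313.3340978839715), np.float64(244.88644042405562)] [np.float64(329.34657674155665), np.float64(243.2090540535935)] [np.float64(297.17702876026397), np.float64(246.57897334014962)]
127 [np.float64(313.3530331590514), np.float64(236.8915877909432)] [np.float64(329.48147798707583), np.float64(235.2380768693479)] [np.float64(297.07788579372874), np.float64(238.56013886366497)]
140 [np.float64(313.3638581691059), np.float64(232.32105159475566)] [np.float64(329.55859503818056), np.float64(230.681423203875)] [np.float64(297.02120433267095), np.float64(233.975655768271)]
[np.float64(317.35815337295423), np.float64(283.1702594547523)]
[np.float64(317.38520523106956), np.float64(278.8425047883748)]
```

```bash
python3 -m crank '[{"dp":[38,10,4],"roll":0,"gripper":0},{"dp":[38,50,4],"roll":0,"gripper":0},{"dp":[38,85,4],"roll":0,"gripper":0},{"dp":[38,110,4],"roll":0,"gripper":0},{"dp":[38,118,4],"roll":0,"gripper":0},{"dp":[38,121,4],"roll":0,"gripper":0},{"dp":[38,121,4],"roll":0,"gripper":0},{"dp":[38,121,4],"roll":0,"gripper":0}]'
python3 -m crank '[{"dp":[0,0,0],"roll":0,"gripper":120},{"dp":[0,0,0],"roll":0,"gripper":200},{"dp":[0,0,0],"roll":0,"gripper":200},{"dp":[0,0,0],"roll":0,"gripper":200},{"dp":[0,0,0],"roll":0,"gripper":200},{"dp":[0,0,0],"roll":0,"gripper":200},{"dp":[0,0,0],"roll":0,"gripper":200},{"dp":[0,0,0],"roll":0,"gripper":200}]' 50
```

```text
time_s: 11.82
eef_pos: [373.9, -197.6, -6.4]
ee_rot: [-0.452, 0.452, -0.543, 0.545]
force: [0.3, 0.2, 0.6]
grip_width: 0.996
time_s: 12.48
eef_pos: [373.1, -197.0, -7.5]
ee_rot: [-0.452, 0.452, -0.544, 0.544]
force: [-1.5, 0.9, 8.6]
grip_width: 0.422
```

```bash
python3 -m crank '[{"dp":[0,-5,0],"roll":0,"gripper":200},{"dp":[0,-15,0],"roll":0,"gripper":200},{"dp":[0,-50,0],"roll":0,"gripper":200},{"dp":[0,-90,0],"roll":0,"gripper":200},{"dp":[0,-130,0],"roll":0,"gripper":200},{"dp":[0,-165,0],"roll":0,"gripper":200},{"dp":[0,-180,0],"roll":0,"gripper":200},{"dp":[0,-180,0],"roll":0,"gripper":200}]'
python3 - <<'E'
from h import *
np.set_printoptions(precision=2,suppress=True)
print(dp([432.3,25,130]),dp([432.3,25,47]))
E
```

```text
time_s: 13.15
eef_pos: [373.9, -197.7, 175.4]
ee_rot: [-0.452, 0.452, -0.541, 0.546]
force: [-0.2, -0.2, -2.4]
grip_width: 0.419
[-229.81   44.59   16.45] [-230.12  127.59   15.97]
```

```bash
python3 -m crank '[{"dp":[-30,0,2],"roll":-0.05,"gripper":200},{"dp":[-70,0,5],"roll":-0.1,"gripper":200},{"dp":[-110,0,8],"roll":-0.166,"gripper":200},{"dp":[-150,0,11],"roll":-0.166,"gripper":200},{"dp":[-190,0,14],"roll":-0.166,"gripper":200},{"dp":[-220,0,16],"roll":-0.166,"gripper":200},{"dp":[-230,0,17],"roll":-0.166,"gripper":200},{"dp":[-230,5,17],"roll":-0.166,"gripper":200},{"dp":[-230,5,17],"roll":-0.166,"gripper":200}]'
python3 - <<'E'
from h import *
np.set_printoptions(precision=2,suppress=True)
print(dp([432.3,25,47]),pose()[1][:,2])
b=cap('side','s7.png')
cv2.imwrite('pics/s7c.png',cv2.resize(cv2.imread('pics/s7.png')[120:300,220:420],None,fx=3,fy=3))
E
```

```text
time_s: 13.9
eef_pos: [430.7, 26.1, 165.2]
ee_rot: [0.495, -0.496, 0.505, -0.503]
force: [0.4, -1.0, -1.8]
grip_width: 0.421
[  1.11 118.18   2.  ] [ 1.   -0.02 -0.  ]
```

View pics/s7c.png

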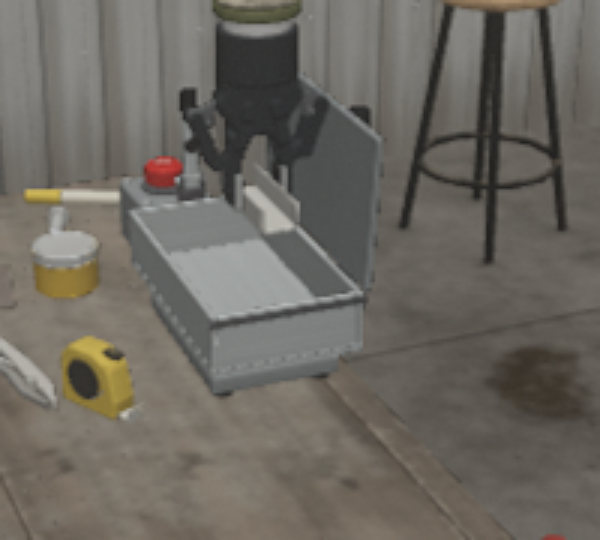

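The channel is held level above the tub, at crop (270,205). I'm lowering it.

```bash
python3 -m crank '[{"dp":[1,40,2],"roll":0,"gripper":200},{"dp":[1,80,2],"roll":0,"gripper":200},{"dp":[1,105,2],"roll":0,"gripper":200},{"dp":[1,114,2],"roll":0,"gripper":200},{"dp":[1,117,2],"roll":0,"gripper":200},{"dp":[1,117,2],"roll":0,"gripper":200},{"dp":[1,117,2],"roll":0,"gripper":200}]'
python3 -m crank '[{"dp":[0,0,0],"roll":0,"gripper":100},{"dp":[0,0,0],"roll":0,"gripper":40},{"dp":[0,0,0],"roll":0,"gripper":40},{"dp":[0,0,0],"roll":0,"gripper":40},{"dp":[0,-10,0],"roll":0,"gripper":40},{"dp":[0,-40,0],"roll":0,"gripper":40},{"dp":[0,-80,0],"roll":0,"gripper":40},{"dp":[0,-120,0],"roll":0,"gripper":40},{"dp":[0,-130,0],"roll":0,"gripper":40}]'
python3 - <<'E'
from h import *
np.set_printoptions(precision=2,suppress=True)
print(dp([358,-322,180]),pose()[1][:,2])
E
```

```text
time_s: 14.53
eef_pos: [434.6, 24.5, 51.2]
ee_rot: [-0.496, 0.495, -0.504, 0.505]
force: [0.5, -0.3, -1.7]
grip_width: 0.42
time_s: 15.28
eef_pos: [435.6, 24.9, 185.6]
ee_rot: [-0.497, 0.494, -0.502, 0.507]
force: [1.2, -0.4, 0.3]
grip_width: 0.841
[348.19   5.55 -71.57] [ 1.   -0.02  0.01]
```

```bash
python3 -m crank '[{"dp":[30,0,-6],"roll":-0.06,"gripper":40},{"dp":[70,0,-14],"roll":-0.12,"gripper":40},{"dp":[110,0,-22],"roll":-0.18,"gripper":40},{"dp":[150,0,-30],"roll":-0.18,"gripper":40},{"dp":[190,0,-39],"roll":-0.18,"gripper":40},{"dp":[230,0,-47],"roll":-0.18,"gripper":40},{"dp":[270,0,-55],"roll":-0.18,"gripper":40},{"dp":[310,0,-63],"roll":-0.18,"gripper":40},{"dp":[340,0,-72],"roll":-0.18,"gripper":40},{"dp":[347,0,-72],"roll":-0.18,"gripper":40}]'
python3 - <<'E'
from h import *
np.set_printoptions(precision=2,suppress=True)
t=cap('top','t8.png');b=cap('side','s8.png')
print([(r['centre'],onz(b,r['centre'],4),r['confidence']) for r in models.spot_point(b,'flat_a_mid')],[(r['extent'],r['confidence']) for r in models.spot_in(b,'flat_a_mid')])
for c in ([367.6,-266,8],[329.5,-277.7,8],[386,-366.5,8],[348,-377,8]): print(np.array(proj(b,c)))
print(dp([358,-322,120]),pose()[1][:,2],pose()[0])
w=cv2.imread('pics/s8.png')[220:370,230:400];v=cv2.imread('pics/t8.png')[140:290,190:360]
cv2.imwrite('pics/c8.png',np.hstack([cv2.resize(w,(400,353)),cv2.resize(v,(400,353))]))
E
```

```text
time_s: 16.12
eef_pos: [353.8, -324.4, 179.9]
ee_rot: [-0.538, 0.538, -0.459, 0.459]
force: [-0.5, 0.8, 0.6]
grip_width: 0.843
[([273.1, 312.6], array([ 229.35, -259.72,    4.  ]), 0.82), ([332.5, 315.5], array([ 355.01, -322.51,    4.  ]), 0.81)] [([269.9, 309.8, 32.7, 15.4], 0.74), ([334.7, 315.3, 34.8, 31.2], 0.72)]
[327.48 299.93]
[314.97 306.02]
[352.94 321.82]
[339.87 328.37]
[ 2.91 59.86  1.95] [0.99 0.16 0.  ] [ 355.61 -319.48  179.86]
```

View pics/c8.png

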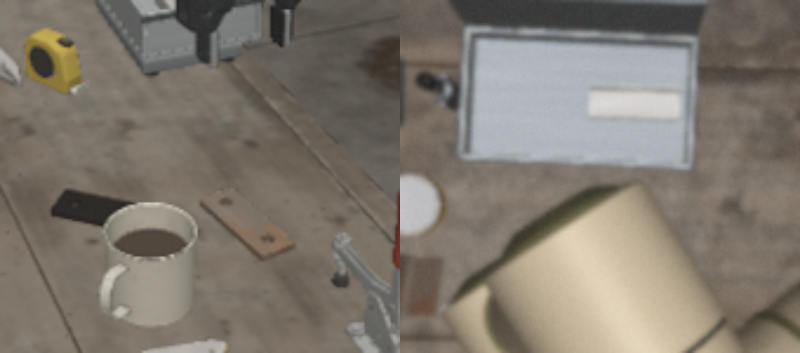

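```bash
python3 -m crank '[{"dp":[3,30,2],"roll":0,"gripper":95},{"dp":[3,70,2],"roll":0,"gripper":95},{"dp":[3,110,2],"roll":0,"gripper":95},{"dp":[3,145,2],"roll":0,"gripper":95},{"dp":[3,170,2],"roll":0,"gripper":95},{"dp":[3,184,2],"roll":0,"gripper":95},{"dp":[3,188,2],"roll":0,"gripper":95},{"dp":[3,188,2],"roll":0,"gripper":95}]'
python3 -m crank '[{"dp":[0,2,0],"roll":0,"gripper":95},{"dp":[0,4,0],"roll":0,"gripper":95},{"dp":[0,4,0],"roll":0,"gripper":95}]'
python3 -m crank '[{"dp":[0,2,0],"roll":0,"gripper":95},{"dp":[0,3,0],"roll":0,"gripper":95},{"dp":[0,3,0],"roll":0,"gripper":95}]'
python3 - <<'E'
from h import *
b=cap('side','s9.png')
w=cv2.imread('pics/s9.png')[250:350,280:380];cv2.imwrite('pics/c9.png',cv2.resize(w,(600,600)))
E
```

```text
time_s: 16.98
eef_pos: [358.2, -321.8, -8.4]
ee_rot: [0.539, -0.539, 0.458, -0.457]
force: [-0.4, -0.9, 0.1]
grip_width: 0.628
time_s: 17.23
eef_pos: [358.2, -323.3, -11.4]
ee_rot: [-0.539, 0.539, -0.457, 0.458]
force: [0.4, -0.8, 0.4]
grip_width: 0.628
time_s: 17.48
eef_pos: [357.8, -323.1, -15.1]
ee_rot: [0.539, -0.539, 0.458, -0.458]
force: [0.5, 0.8, 0.4]
grip_width: 0.627
```

View pics/c9.png

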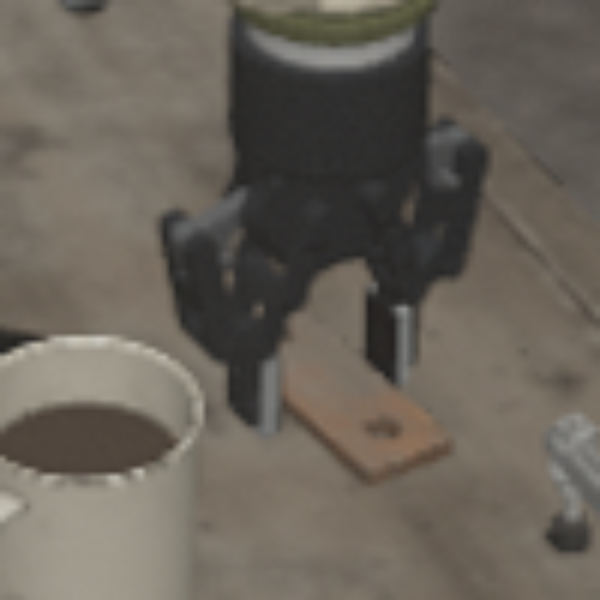

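The fingers straddle the flat, with tips at crop (265,432) and (400,380), just above the bench. I've used 14 pictures, so the last checks will be numeric.

```bash
for k in 1 2; do :; done; python3 -m crank '[{"dp":[0,1.5,0],"roll":0,"gripper":95},{"dp":[0,2,0],"roll":0,"gripper":95},{"dp":[0,2,0],"roll":0,"gripper":95}]'
python3 -m crank '[{"dp":[0,1.5,0],"roll":0,"gripper":95},{"dp":[0,2,0],"roll":0,"gripper":95},{"dp":[0,2,0],"roll":0,"gripper":95}]'
python3 -m crank '[{"dp":[0,1,0],"roll":0,"gripper":95},{"dp":[0,1,0],"roll":0,"gripper":95},{"dp":[0,1,0],"roll":0,"gripper":95}]'
```

```text
time_s: 17.78
eef_pos: [357.9, -323.3, -15.3]
ee_rot: [-0.539, 0.539, -0.458, 0.458]
force: [-5.4, 7.3, 27.6]
grip_width: 0.631
time_s: 18.03
eef_pos: [358.0, -323.3, -15.4]
ee_rot: [-0.539, 0.539, -0.458, 0.458]
force: [-12.4, 15.2, 55.9]
grip_width: 0.627
time_s: 18.28
eef_pos: [358.0, -323.3, -15.5]
ee_rot: [-0.539, 0.539, -0.458, 0.458]
force: [-15.5, 19.3, 68.7]
grip_width: 0.63
```

```bash
python3 -m crank '[{"dp":[0,-3,0],"roll":0,"gripper":95},{"dp":[0,-6,0],"roll":0,"gripper":95},{"dp":[0,-7.5,0],"roll":0,"gripper":95},{"dp":[0,-7.5,0],"roll":0,"gripper":95},{"dp":[0,-7.5,0],"roll":0,"gripper":95}]'
python3 -m crank '[{"dp":[0,0,0],"roll":0,"gripper":110},{"dp":[0,0,0],"roll":0,"gripper":125},{"dp":[0,0,0],"roll":0,"gripper":135},{"dp":[0,0,0],"roll":0,"gripper":160},{"dp":[0,0,0],"roll":0,"gripper":180},{"dp":[0,0,0],"roll":0,"gripper":180},{"dp":[0,0,0],"roll":0,"gripper":180}]' 60
```

```text
time_s: 18.7
eef_pos: [357.8, -323.1, -12.9]
ee_rot: [0.539, -0.539, 0.458, -0.458]
force: [-0.4, -0.1, -0.2]
grip_width: 0.629
time_s: 19.28
eef_pos: [358.1, -323.2, -12.3]
ee_rot: [0.539, -0.539, 0.458, -0.458]
force: [1.1, 1.5, 6.1]
grip_width: 0.442
```

```bash
python3 -m crank '[{"dp":[0,-3,0],"roll":0,"gripper":180},{"dp":[0,-10,0],"roll":0,"gripper":180},{"dp":[0,-40,0],"roll":0,"gripper":180},{"dp":[0,-80,0],"roll":0,"gripper":180},{"dp":[0,-120,0],"roll":0,"gripper":180},{"dp":[0,-160,0],"roll":0,"gripper":180},{"dp":[0,-185,0],"roll":0,"gripper":180},{"dp":[0,-185,0],"roll":0,"gripper":180},{"dp":[0,-185,0],"roll":0,"gripper":180}]'
python3 - <<'E'
from h import *
np.set_printoptions(precision=2,suppress=True)
print(dp([434.5,145,170]),pose()[1][:,2],pose()[2]['grip_width'])
E
```

```text
time_s: 20.03
eef_pos: [357.8, -323.2, 173.2]
ee_rot: [-0.539, 0.539, -0.457, 0.459]
force: [-1.5, 0.6, -3.7]
grip_width: 0.445
[-449.71    2.49  151.2 ] [0.99 0.16 0.  ] 0.44529438394037957
```

```bash
python3 -m crank '[{"dp":[-30,0,10],"roll":0,"gripper":180},{"dp":[-70,0,23],"roll":0,"gripper":180},{"dp":[-110,0,37],"roll":0.04,"gripper":180},{"dp":[-150,0,50],"roll":0.08,"gripper":180},{"dp":[-189,0,63],"roll":0.12,"gripper":180},{"dp":[-228,0,77],"roll":0.18,"gripper":180},{"dp":[-267,0,90],"roll":0.18,"gripper":180},{"dp":[-306,0,103],"roll":0.18,"gripper":180},{"dp":[-345,0,116],"roll":0.18,"gripper":180},{"dp":[-384,0,129],"roll":0.18,"gripper":180}]'
python3 - <<'E'
from h import *
np.set_printoptions(precision=2,suppress=True)
print(dp([434.5,145,170]),pose()[1][:,2],pose()[2]['grip_width'])
E
```

```text
time_s: 20.87
eef_pos: [422.0, 78.8, 170.8]
ee_rot: [0.495, -0.496, 0.505, -0.504]
force: [1.6, -1.3, -2.2]
grip_width: 0.446
[-66.43   0.76  11.31] [ 1.   -0.02 -0.  ] 0.44622840060478974
```

```bash
python3 -m crank '[{"dp":[-40,0,6],"roll":0,"gripper":180},{"dp":[-66,0,11],"roll":0,"gripper":180},{"dp":[-66,0,11],"roll":0,"gripper":180},{"dp":[-66,0,11],"roll":0,"gripper":180}]'
python3 - <<'E'
from h import *
np.set_printoptions(precision=2,suppress=True)
print(dp([434.5,145,42]),pose()[0],pose()[2]['grip_width'])
b=cap('side','s10.png');cv2.imwrite('pics/c10.png',cv2.resize(cv2.imread('pics/s10.png')[130:260,230:390],None,fx=4,fy=4))
E
```

```text
time_s: 21.2
eef_pos: [434.3, 143.3, 170.6]
ee_rot: [0.495, -0.497, 0.505, -0.503]
force: [0.2, -0.9, -2.8]
grip_width: 0.447
[ -1.8  128.55   0.68] [434.29 143.27 170.55] 0.44726590376701203
```

```bash
python3 -m crank '[{"dp":[0,40,0],"roll":0,"gripper":180},{"dp":[0,80,0],"roll":0,"gripper":180},{"dp":[0,110,0],"roll":0,"gripper":180},{"dp":[0,122,0],"roll":0,"gripper":180},{"dp":[0,127,0],"roll":0,"gripper":180},{"dp":[0,127,0],"roll":0,"gripper":180},{"dp":[0,127,0],"roll":0,"gripper":180}]'
python3 -m crank '[{"dp":[0,0,0],"roll":0,"gripper":120},{"dp":[0,0,0],"roll":0,"gripper":60},{"dp":[0,0,0],"roll":0,"gripper":60},{"dp":[0,0,0],"roll":0,"gripper":60},{"dp":[0,-10,0],"roll":0,"gripper":60},{"dp":[0,-40,0],"roll":0,"gripper":60},{"dp":[0,-80,0],"roll":0,"gripper":60},{"dp":[0,-120,0],"roll":0,"gripper":60},{"dp":[0,-140,0],"roll":0,"gripper":60},{"dp":[0,-140,0],"roll":0,"gripper":60}]'
python3 - <<'E'
from h import *
np.set_printoptions(precision=2,suppress=True)
t=cap('top','t11.png');b=cap('side','s11.png')
for n in('lid_edge','clamp_grip','clamp_hinge','lid_hinge','flat_a_mid'):
  A=models.spot_point(t,n);B=models.spot_point(b,n)
  print(n)
  for r in A[:2]:
    for q in B[:2]: print(r['centre'],q['centre'],round(r['confidence'],2),round(q['confidence'],2),*tri(t,r['centre'],b,q['centre']))
print(pose()[0],pose()[2]['joints'])
v=cv2.imread('pics/t11.png')[110:250,180:350];w=cv2.imread('pics/s11.png')[120:260,230:400]
cv2.imwrite('pics/c11.png',np.hstack([cv2.resize(w,(400,330)),cv2.resize(v,(400,330))]))
E
```

```text
time_s: 21.83
eef_pos: [435.8, 141.9, 46.0]
ee_rot: [-0.495, 0.495, -0.505, 0.505]
force: [0.4, -0.1, -2.8]
grip_width: 0.449
time_s: 22.67
eef_pos: [437.4, 142.7, 190.1]
ee_rot: [-0.498, 0.493, -0.502, 0.507]
force: [0.8, -0.1, 0.3]
grip_width: 0.767
lid_edge
clamp_grip
clamp_hinge
lid_hinge
[264.1, 153.7] [324.4, 199.1] 0.81 0.82 [511.9   89.43 102.47] 8.968911551328388
flat_a_mid
[383.0, 257.3] [277.2, 312.1] 0.81 0.66 [ 235.95 -251.13   -2.51] 12.423967784332309
[383.0, 257.3] [291.8, 210.2] 0.81 0.53 [ 271.77 -207.39  241.57] 54.0836563216013
[291.9, 175.8] [277.2, 312.1] 0.26 0.66 [ 413.52   30.94 -227.34] 147.23060205272716
[291.9, 175.8] [291.8, 210.2] 0.26 0.53 [419.38  25.14 116.34] 59.65402194909703
[435.32 142.45 185.1 ] [0.06 0.2  1.74 0.   1.2  0.08]
```

View pics/c11.png

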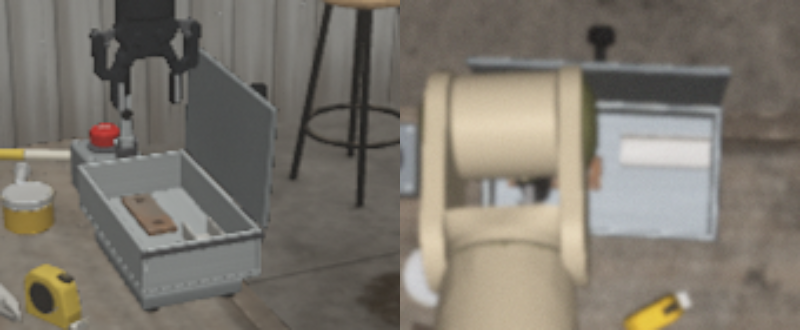

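Both parts lie in the tub. The flat is at left crop (148,213), the channel at right crop (665,152), and the head still looks low. Next is the lid, which I'll close from behind on the -y side of the knob.

```bash
python3 -m crank '[{"dp":[0,-30,0],"roll":-0.12,"gripper":255},{"dp":[0,-70,0],"roll":-0.24,"gripper":255},{"dp":[0,-110,0],"roll":-0.36,"gripper":255},{"dp":[0,-125,0],"roll":-0.48,"gripper":255},{"dp":[40,-125,0],"roll":-0.6,"gripper":255},{"dp":[80,-125,0],"roll":-0.72,"gripper":255},{"dp":[115,-125,0],"roll":-0.84,"gripper":255},{"dp":[122,-125,0],"roll":-0.96,"gripper":255},{"dp":[122,-125,0],"roll":-1.08,"gripper":255},{"dp":[122,-125,0],"roll":-1.2,"gripper":255}]' 40
python3 -m crank '[{"dp":[0,0,0],"roll":-0.12,"gripper":255},{"dp":[0,0,0],"roll":-0.24,"gripper":255},{"dp":[0,0,0],"roll":-0.36,"gripper":255},{"dp":[0,0,0],"roll":-0.36,"gripper":255}]'
python3 - <<'E'
from h import *
np.set_printoptions(precision=2,suppress=True)
p,R,s=pose();print(p,R,s['joints'])
t=cap('top','t12.png');b=cap('side','s12.png')
print(tri(t,(265.6,132.8),b,(331.1,148.6)))
# lid corner projections for angles, side view and top view
for th in (1.3,1.4,1.5,1.6,1.7,1.8,1.9):
  X=lambda y,h:np.array([508-150*np.cos(th)+h*np.sin(th),y,106+150*np.sin(th)+h*np.cos(th)])
  print(th,np.array([proj(b,X(-46,0)),proj(b,X(218,0)),proj(t,X(-46,0)),proj(t,X(218,0))]).ravel())
print(dp([575,20,310]))
E
```

```text
time_s: 24.1
eef_pos: [433.2, 19.4, 310.3]
ee_rot: [-0.692, 0.692, -0.148, 0.147]
force: [0.1, 0.2, 0.5]
grip_width: -0.001
time_s: 24.43
eef_pos: [433.2, 20.4, 310.3]
ee_rot: [-0.707, 0.707, -0.021, 0.021]
force: [0.1, 0.1, 0.7]
grip_width: -0.0
[433.17  20.44 310.3 ] [[ 1.   -0.    0.06]
 [-0.06 -0.    1.  ]
 [-0.   -1.   -0.  ]] [-0.22  0.05  1.58 -0.    1.51 -1.74]
(array([531.36,  79.67, 262.62]), np.float64(0.20939896631916774))
1.3 [328.99 170.59 293.07 141.37 319.19 161.46 206.39 159.97]
1.4 [334.05 168.63 297.52 139.73 319.36 155.01 206.28 153.53]
1.5 [339.17 167.19 302.03 138.54 319.49 148.53 206.27 147.07]
1.6 [344.28 166.27 306.56 137.82 319.57 142.11 206.39 140.66]
1.7 [349.33 165.89 311.05 137.58 319.61 135.83 206.61 134.41]
1.8 [354.25 166.04 315.45 137.8  319.6  129.8  206.95 128.39]
1.9 [359.01 166.71 319.72 138.49 319.54 124.08 207.39 122.69]
[141.54   0.25   9.15]
```

```bash
python3 -m crank '[{"dp":[40,0,3],"roll":0,"gripper":255},{"dp":[80,0,5],"roll":0,"gripper":255},{"dp":[120,0,9],"roll":0,"gripper":255},{"dp":[145,0,9],"roll":0,"gripper":255},{"dp":[145,0,9],"roll":0,"gripper":255},{"dp":[145,40,9],"roll":0,"gripper":255},{"dp":[145,80,9],"roll":0,"gripper":255},{"dp":[145,97,9],"roll":0,"gripper":255},{"dp":[145,97,9],"roll":0,"gripper":255},{"dp":[145,97,9],"roll":0,"gripper":255}]'
python3 -m crank '[{"dp":[-10,0,0],"roll":0,"gripper":255},{"dp":[-20,0,0],"roll":0,"gripper":255},{"dp":[-30,0,0],"roll":0,"gripper":255},{"dp":[-40,0,0],"roll":0,"gripper":255},{"dp":[-50,-2,0],"roll":0,"gripper":255},{"dp":[-60,-4,0],"roll":0,"gripper":255},{"dp":[-70,-5,0],"roll":0,"gripper":255}]'
```

```text
time_s: 25.37
eef_pos: [578.3, 20.2, 213.9]
ee_rot: [0.707, -0.707, 0.023, -0.023]
force: [0.4, 1.1, 0.3]
grip_width: -0.0
time_s: 25.95
eef_pos: [509.3, 24.5, 221.2]
ee_rot: [-0.706, 0.707, -0.021, 0.025]
force: [3.1, -0.4, -0.5]
grip_width: -0.001
```

```bash
python3 -m crank '[{"dp":[-14,0,0],"roll":0,"gripper":255},{"dp":[-28,2,0],"roll":0,"gripper":255},{"dp":[-42,8,0],"roll":0,"gripper":255},{"dp":[-54,14,0],"roll":0,"gripper":255},{"dp":[-66,20,0],"roll":0,"gripper":255},{"dp":[-77,27,0],"roll":0,"gripper":255},{"dp":[-88,37,0],"roll":0,"gripper":255},{"dp":[-97,47,0],"roll":0,"gripper":255},{"dp":[-104,57,0],"roll":0,"gripper":255}]'
python3 - <<'E'
from h import *
print(pose()[0],pose()[2]['force'],[ (r['extent'],r['confidence']) for r in models.spot_in(eyes.capture('side'),'lid')])
E
```

```text
time_s: 26.7
eef_pos: [405.7, 31.0, 163.4]
ee_rot: [-0.706, 0.707, -0.021, 0.025]
force: [0.6, -0.2, 0.9]
grip_width: 0.006
[405.69023627  30.98559406 163.4399041 ] [ 0.57885025 -0.18378029  0.8704512 ] [([307.8, 193.2, 69.6, 49.5], 0.61)]
```

```bash
python3 -m crank '[{"dp":[-5,10,0],"roll":0,"gripper":255},{"dp":[-10,20,0],"roll":0,"gripper":255},{"dp":[-14,30,0],"roll":0,"gripper":255},{"dp":[-17,40,0],"roll":0,"gripper":255},{"dp":[-19,50,0],"roll":0,"gripper":255},{"dp":[-21,57,0],"roll":0,"gripper":255},{"dp":[-21,61,0],"roll":0,"gripper":255},{"dp":[-21,61,0],"roll":0,"gripper":255}]'
python3 -m crank '[{"dp":[0,2,0],"roll":0,"gripper":255},{"dp":[0,3,0],"roll":0,"gripper":255},{"dp":[0,3,0],"roll":0,"gripper":255}]'
python3 - <<'E'
from h import *
print(pose()[0],pose()[2]['force'],[ (r['extent'],r['confidence']) for r in models.spot_in(cap('side','s13.png'),'lid')])
E
```

```text
time_s: 27.47
eef_pos: [384.8, 32.4, 102.8]
ee_rot: [-0.707, 0.707, -0.022, 0.023]
force: [-9.5, 0.7, 22.4]
grip_width: 0.002
time_s: 27.72
eef_pos: [384.9, 32.4, 102.2]
ee_rot: [-0.706, 0.707, -0.022, 0.023]
force: [-25.7, 1.9, 65.4]
grip_width: -0.0
[384.92485499  32.38372865 102.22240183] [-25.70651063   1.93453257  65.37774219] [([303.8, 203.9, 81.4, 43.7], 0.97)]
```

The lid is down. Next is the clamp.

```bash
python3 -m crank '[{"dp":[0,-10,0],"roll":0,"gripper":255},{"dp":[0,-50,0],"roll":0.12,"gripper":255},{"dp":[0,-90,0],"roll":0.24,"gripper":255},{"dp":[0,-130,0],"roll":0.36,"gripper":255},{"dp":[0,-170,0],"roll":0.48,"gripper":255},{"dp":[0,-205,0],"roll":0.6,"gripper":255},{"dp":[4,-210,40],"roll":0.72,"gripper":255},{"dp":[8,-210,80],"roll":0.84,"gripper":255},{"dp":[12,-210,120],"roll":0.96,"gripper":255},{"dp":[18,-210,160],"roll":1.08,"gripper":255}]'
python3 - <<'E'
from h import *
np.set_printoptions(precision=2,suppress=True)
t=cap('top','t14.png');b=cap('side','s14.png')
p,R,s=pose();print(p,R,s['joints'])
for n in('clamp_grip','clamp_hinge','lid_edge','stop_top'):
  print(n,[(r['centre'],round(r['confidence'],2)) for r in models.spot_point(t,n)],[(r['centre'],round(r['confidence'],2)) for r in models.spot_point(b,n)])
print(tri(t,(201.6,172.9),b,(284.8,153.9)))
X=[383,85,114]; print('edge exp',proj(t,[358,85,114]),proj(b,[358,85,114]))
for th in (1.3,1.5,1.7,1.9):
  Y=[436,235-80*np.cos(th),122+80*np.sin(th)];print(th,proj(t,Y),proj(b,Y))
print(dp([437,315,310]))
for f in('s1','s14'):
  w=cv2.imread(f'pics/{f}.png');m=w[:,:,2].astype(int)-w[:,:,1]>70
  ys,xs=np.nonzero(m[140:200,250:310]);print(ys.mean()+140,len(ys))
E
```

```text
time_s: 28.65
eef_pos: [407.4, 164.6, 309.0]
ee_rot: [0.609, -0.608, 0.359, -0.361]
force: [0.7, -1.2, 0.2]
grip_width: -0.001
[407.4  166.47 308.32] [[ 0.49  0.    0.87]
 [-0.87  0.    0.49]
 [-0.   -1.    0.  ]] [ 0.12  0.07  1.57  0.    1.51 -0.39]
clamp_grip [] []
clamp_hinge [] [([283.8, 178.3], 0.68)]
lid_edge [([263.6, 209.1], 0.59)] [([277.2, 202.1], 0.96)]
stop_top [([199.5, 225.1], 0.65)] [([275.2, 172.2], 0.64)]
(array([444.32, 236.13, 207.34]), np.float64(4.493672568627694))
edge exp [np.float64(265.2286553747595), np.float64(209.6475653053116)] [np.float64(274.8166986524606), np.float64(204.83710676756417)]
1.3 [np.float64(211.63799606688394), np.float64(175.92829275941236)] [np.float64(284.12641485427747), np.float64(159.1552980406094)]
1.5 [np.float64(205.03044621082705), np.float64(175.7213326936212)] [np.float64(282.3477577989963), np.float64(156.69774231655697)]
1.7 [np.float64(198.55436028536485), np.float64(175.6538405600227)] [np.float64(280.594450361803), np.float64(155.21840324141814)]
1.9 [np.float64(192.52180368690597), np.float64(175.72884004739632)] [np.float64(278.9388902609446), np.float64(154.75566510492607)]
[-118.98   -2.32  100.18]
174.22471910112358 89
176.69662921348316 89
```

```bash
python3 -m crank '[{"dp":[-30,0,25],"roll":0.12,"gripper":255},{"dp":[-60,0,50],"roll":0.24,"gripper":255},{"dp":[-85,0,75],"roll":0.36,"gripper":255},{"dp":[-105,0,95],"roll":0.48,"gripper":255},{"dp":[-117,0,104],"roll":0.51,"gripper":255},{"dp":[-117,0,104],"roll":0.51,"gripper":255},{"dp":[-117,0,104],"roll":0.51,"gripper":255}]'
python3 - <<'E'
from h import *
np.set_printoptions(precision=2,suppress=True)
print(dp([441,300,182]),dp([441,225,182]),pose()[1])
E
```

```text
time_s: 29.73
eef_pos: [441.1, 315.7, 307.1]
ee_rot: [-0.5, 0.5, -0.5, 0.5]
force: [-0.8, 0.1, 0.7]
grip_width: -0.0
[ 15.62 125.11  -0.06] [ 90.62 125.15  -0.05] [[-0. -0.  1.]
 [-1. -0. -0.]
 [ 0. -1. -0.]]
```

```bash
python3 -m crank '[{"dp":[0,40,0],"roll":0,"gripper":255},{"dp":[0,80,0],"roll":0,"gripper":255},{"dp":[0,115,0],"roll":0,"gripper":255},{"dp":[0,121,0],"roll":0,"gripper":255},{"dp":[10,121,0],"roll":0,"gripper":255},{"dp":[30,121,0],"roll":0,"gripper":255},{"dp":[45,121,0],"roll":0,"gripper":255},{"dp":[55,120,0],"roll":0,"gripper":255},{"dp":[65,119,0],"roll":0,"gripper":255},{"dp":[75,118,0],"roll":0,"gripper":255}]'
python3 -m crank '[{"dp":[8,0,0],"roll":0,"gripper":255},{"dp":[16,1,0],"roll":0,"gripper":255},{"dp":[24,2,0],"roll":0,"gripper":255},{"dp":[32,3,0],"roll":0,"gripper":255},{"dp":[40,7,0],"roll":0,"gripper":255},{"dp":[48,12,0],"roll":0,"gripper":255},{"dp":[55,17,0],"roll":0,"gripper":255}]'
```

```text
time_s: 30.57
eef_pos: [441.5, 240.2, 191.1]
ee_rot: [-0.5, 0.499, -0.5, 0.501]
force: [-0.3, 1.7, -0.7]
grip_width: -0.001
time_s: 31.15
eef_pos: [440.7, 185.1, 171.8]
ee_rot: [0.499, -0.5, 0.5, -0.5]
force: [-0.0, 1.8, -0.4]
grip_width: -0.001
```

Contact holds at about 2 N. I continue the arc down.

```bash
python3 -m crank '[{"dp":[6,6,0],"roll":0,"gripper":255},{"dp":[12,12,0],"roll":0,"gripper":255},{"dp":[17,20,0],"roll":0,"gripper":255},{"dp":[21,28,0],"roll":0,"gripper":255},{"dp":[24,36,0],"roll":0,"gripper":255},{"dp":[27,44,0],"roll":0,"gripper":255},{"dp":[28,50,0],"roll":0,"gripper":255},{"dp":[28,52,0],"roll":0,"gripper":255},{"dp":[28,52,0],"roll":0,"gripper":255}]'
python3 - <<'E'
from h import *
b=cap('side','s15.png')
print(pose()[0],pose()[2]['force'],models.spot_in(b,'clamp'),models.spot_point(b,'clamp_grip'),proj(b,[441,155,122]))
E
```

```text
time_s: 31.9
eef_pos: [440.6, 157.9, 119.8]
ee_rot: [0.499, -0.5, 0.501, -0.5]
force: [0.0, -0.0, -0.4]
grip_width: 0.002
[440.76243266 158.01793463 120.27691573] [ 0.42534566  0.72566993 -0.61751583] [] [{'centre': [293.8, 187.7], 'confidence': 0.49}] [np.float64(292.86354266185276), np.float64(188.96572857835733)]
```

```bash
python3 -m crank '[{"dp":[0,2,0],"roll":0,"gripper":255},{"dp":[0,3,0],"roll":0,"gripper":255},{"dp":[0,3,0],"roll":0,"gripper":255}]'; python3 -m crank '[{"dp":[0,1.5,0],"roll":0,"gripper":255},{"dp":[0,1.5,0],"roll":0,"gripper":255}]'
```

```text
time_s: 32.3
eef_pos: [440.8, 158.0, 117.4]
ee_rot: [-0.5, 0.5, -0.5, 0.5]
force: [-0.1, 0.2, -0.9]
grip_width: 0.001
time_s: 32.47
eef_pos: [440.9, 157.9, 116.0]
ee_rot: [-0.5, 0.499, -0.5, 0.501]
force: [0.7, -0.8, 2.1]
grip_width: 0.004
```

```bash
python3 -m crank '[{"dp":[0,1.5,0],"roll":0,"gripper":255},{"dp":[0,1.5,0],"roll":0,"gripper":255}]'
```

```text
time_s: 32.63
eef_pos: [441.0, 157.9, 115.8]
ee_rot: [-0.5, 0.499, -0.5, 0.501]
force: [-5.1, -2.2, 15.5]
grip_width: 0.001
```

The clamp meets a hard stop at its flat height. Before twisting, I check from the side view that the stop is still latched, with the arm above the stop.

```bash
python3 -m crank '[{"dp":[0,-20,0],"roll":0,"gripper":255},{"dp":[0,-60,0],"roll":0,"gripper":255},{"dp":[-30,-90,1],"roll":0,"gripper":255},{"dp":[-70,-90,2],"roll":0,"gripper":150},{"dp":[-110,-90,4],"roll":0,"gripper":30},{"dp":[-150,-90,5],"roll":0,"gripper":30},{"dp":[-180,-90,6.5],"roll":0,"gripper":30},{"dp":[-186,-90,6.5],"roll":0,"gripper":30},{"dp":[-186,-90,6.5],"roll":0,"gripper":30},{"dp":[-186,-90,6.5],"roll":0,"gripper":30}]'
python3 - <<'E'
from h import *
np.set_printoptions(precision=2,suppress=True)
b=cap('side','s16.png');print(pose()[0],dp([447.5,343.5,65]))
w=cv2.imread('pics/s16.png');m=w[:,:,2].astype(int)-w[:,:,1]>70
ys,xs=np.nonzero(m[140:200,250:310]);print(ys.mean()+140,xs.mean()+250,len(ys),proj(b,[447.5,343.5,88.5]),proj(b,[447.5,343.5,98]))
print(models.spot_point(b,'clamp_grip'),models.spot_point(b,'clamp_hinge'),models.spot_point(b,'lid_edge'))
cv2.imwrite('pics/c16.png',cv2.resize(w[120:240,230:380],None,fx=5,fy=5))
E
```

```text
time_s: 33.47
eef_pos: [447.5, 343.4, 204.0]
ee_rot: [0.499, -0.5, 0.5, -0.5]
force: [-0.5, -0.8, 0.4]
grip_width: 0.881
[447.64 342.9  204.24] [ -0.68 139.24  -0.08]
176.6888888888889 273.81111111111113 90 [np.float64(274.68660484086695), np.float64(177.2786588573886)] [np.float64(274.60545327840623), np.float64(174.6542202900922)]
[{'centre': [291.6, 190.6], 'confidence': 0.49}] [{'centre': [284.8, 177.5], 'confidence': 0.55}, {'centre': [277.1, 176.0], 'confidence': 0.33}] [{'centre': [275.9, 201.5], 'confidence': 0.76}, {'centre': [290.1, 192.2], 'confidence': 0.23}]
```

View pics/c16.png

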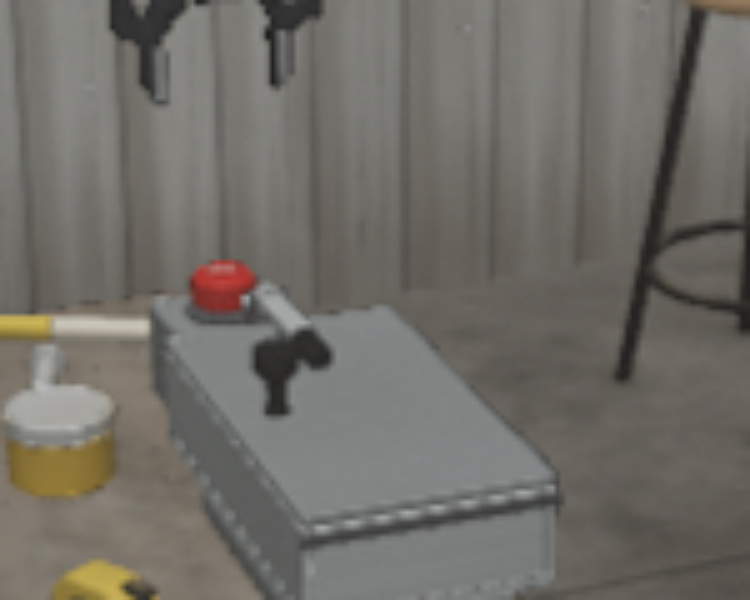

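The lid is flat and shut. The clamp bar runs from the bracket onto the lid with its grip at crop (315,348), and the head at (223,287) is still low. I go down and grip the head.

```bash
python3 -m crank '[{"dp":[0,40,0],"roll":0,"gripper":30},{"dp":[0,80,0],"roll":0,"gripper":30},{"dp":[0,110,0],"roll":0,"gripper":30},{"dp":[0,125,0],"roll":0,"gripper":50},{"dp":[0,132,0],"roll":0,"gripper":70},{"dp":[0,136,0],"roll":0,"gripper":85},{"dp":[0,136,0],"roll":0,"gripper":85},{"dp":[0,136,0],"roll":0,"gripper":85}]'
python3 -m crank '[{"dp":[0,0,0],"roll":0,"gripper":100},{"dp":[0,0,0],"roll":0,"gripper":112},{"dp":[0,0,0],"roll":0,"gripper":120},{"dp":[0,0,0],"roll":0,"gripper":120}]' 20
```

```text
time_s: 34.33
eef_pos: [448.3, 344.0, 69.7]
ee_rot: [-0.5, 0.499, -0.5, 0.501]
force: [0.6, 0.8, -0.3]
grip_width: 0.665
time_s: 34.67
eef_pos: [447.7, 344.0, 68.8]
ee_rot: [-0.5, 0.499, -0.5, 0.501]
force: [0.2, 0.6, -0.1]
grip_width: 0.525
```

```bash
python3 -m crank '[{"dp":[0,0,0],"roll":0,"gripper":126},{"dp":[0,0,0],"roll":0,"gripper":132},{"dp":[0,0,0],"roll":0,"gripper":150},{"dp":[0,0,0],"roll":0,"gripper":170},{"dp":[0,0,0],"roll":0,"gripper":170},{"dp":[0,0,0],"roll":0,"gripper":170}]' 40
```

```text
time_s: 35.17
eef_pos: [447.8, 344.0, 68.7]
ee_rot: [-0.5, 0.499, -0.5, 0.501]
force: [0.4, 0.0, 5.4]
grip_width: 0.497
```

Gripped at 0.497, about 44 mm, with little side force. Now I twist clockwise.

```bash
python3 -m crank '[{"dp":[0,0,0],"roll":0.08,"gripper":170},{"dp":[0,0,0],"roll":0.18,"gripper":170},{"dp":[0,0,0],"roll":0.28,"gripper":170},{"dp":[0,0,0],"roll":0.38,"gripper":170},{"dp":[0,0,0],"roll":0.48,"gripper":170},{"dp":[0,0,0],"roll":0.58,"gripper":170},{"dp":[0,0,0],"roll":0.68,"gripper":170},{"dp":[0,0,0],"roll":0.78,"gripper":170},{"dp":[0,0,0],"roll":0.85,"gripper":170},{"dp":[0,0,0],"roll":0.85,"gripper":170}]' 
python3 -c "
from h import *
s=pose()[2];print(s['wrist_torque'],s['force'],pose()[1][:,2])"
python3 -m crank '[{"dp":[0,0,0],"roll":0,"gripper":120},{"dp":[0,0,0],"roll":0,"gripper":80},{"dp":[0,0,0],"roll":0,"gripper":60},{"dp":[0,0,0],"roll":0,"gripper":40},{"dp":[0,0,0],"roll":0,"gripper":40},{"dp":[0,-20,0],"roll":0,"gripper":40},{"dp":[0,-60,0],"roll":0,"gripper":40},{"dp":[0,-100,0],"roll":0,"gripper":40},{"dp":[0,-140,0],"roll":0,"gripper":40},{"dp":[0,-140,0],"roll":0,"gripper":40}]'
python3 - <<'E'
from h import *
np.set_printoptions(precision=2,suppress=True)
b=cap('side','s17.png');t=cap('top','t17.png');print(pose()[0])
w=cv2.imread('pics/s17.png');m=w[:,:,2].astype(int)-w[:,:,1]>70
ys,xs=np.nonzero(m[140:200,250:310]);print(ys.min()+140,ys.mean()+140,xs.mean()+250,len(ys))
for n in('clamp_grip','lid_edge','paste_tin','flat_a_mid','channel_a_mid'):
  for p in(t,b): print(n,[(r['centre'],round(r['confidence'],2)) for r in models.spot_point(p,n)][:3])
o=cv2.imread('pics/s16.png');print(cv2.absdiff(o,w)[185:260,230:380].mean(),np.abs(o.astype(int)-w)[100:400,150:420].mean())
E
```

```text
time_s: 36.0
eef_pos: [446.6, 344.5, 68.4]
ee_rot: [0.247, -0.248, 0.663, -0.662]
force: [-4.5, 2.4, 6.1]
grip_width: 0.499
[0.55820915 0.85532832 0.07377152] [-4.48157141  2.38897555  6.06110573] [ 0.65581408 -0.75492012 -0.00187122]
time_s: 36.83
eef_pos: [450.1, 345.1, 216.4]
ee_rot: [0.253, -0.244, 0.662, -0.661]
force: [-0.6, -0.8, 1.0]
grip_width: 0.844
[448.06 344.04 209.61]
170 174.1290322580645 273.97849462365593 93
clamp_grip [([239.2, 180.9], 0.66)]
clamp_grip [([294.5, 188.2], 0.64)]
lid_edge [([265.7, 206.4], 0.65)]
lid_edge [([275.4, 203.6], 0.81)]
paste_tin [([195.9, 225.6], 0.78)]
paste_tin []
flat_a_mid [([385.1, 256.1], 0.98), ([265.1, 205.7], 0.28)]
flat_a_mid [([273.9, 310.2], 0.83)]
channel_a_mid []
channel_a_mid []
0.7121185185185185 1.1562962962962964
```

```bash
python3 -c "
from h import *
print(pose()[2]['time_s'],pose()[2]['force']);print(ctrl.finish_job())"
```

```text
37.4333 [-1.0770913   0.61117952 -0.29242866]
the job is handed in; nothing more can be done
None
```

I finished the job in the order asked and handed it in at 37.4 s. There is no verdict from the system.

- **Stop latched:** I pressed the emergency stop to its lower stop. The red head then sat about 8.7 mm low in the side view, and it still read latched just before the twist.
- **Parts in the tub:** Only one channel and one coppery flat bar lay on the bench. Both went into the tub end to end. I left the black look-alike bar and the paste tin alone.
- **Lid and clamp:** I shut the lid and swung the clamp down until it met a hard stop. The last picture before the twist showed the lid flat and the clamp bar lying on it.
- **Stop released:** I gripped the head and turned it clockwise by 0.85 rad. When I let go it rose to its starting height in the side view (pixel row 174.1 against 174.2 at the start). The lid and clamp had not changed, and the gripper was clear with about zero force.

**Disagreements and rough spots**
- The measured tool height disagreed with the camera images by about 36 mm: the real fingertips stood higher than the reading implied. I worked from contact force and the images instead.
- When I lowered the open fingers onto the bench beside the flat bar, the wrist force reached about 69 N. Pressing the shut lid gave about 65 N vertically, 70 N in all. Both are below the 120 N wrist limit.
- The last network search found no channel or coppery flat on the bench. It did report the black look-alike, and a weak false flat hit (0.28) on the lid edge.

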